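# Check a rail's tongue on the probe gauge

## Task

Measure the tongue of the tongued maple rail on the bench gauge: wake the readout by pressing its round key right down, then, while the gauge's probe is still free, zero it by pressing its long bar key right down, leaving the two square keys alone. Then lay the rail flat on the gauge's bed beside the fence and push it, tongue first, against the sprung probe until both shoulders sit squarely on the hard stop, firmly but without forcing it. Keep pressing it there so that the reading stays steady: the program finishes while still holding the rail against the stop, and the other things on the bench stay where they are.

Things in the scene. Friction and masses are not known exactly. Their poses are not given: they have to be found in the camera images.
- rail: maple rail with a tongue cut on one end only: body 180 long x 44 wide x 22 thick, lying flat on the bench, 90 to 190 g. Origin at the centre of the 180 mm body's underside; x runs along it towards the tongue end, z up
- rail_shoulder (a point): centre of the bottom edge of the rail's shoulder face (the 44 x 22 end face from which the tongue sticks out), 90 mm from the rail's origin along its x. Same axes as the rail
- rail_tongue (a point): centre of the tongue's end face. The tongue is 18 long x 16 wide x 10 thick, centred in width and thickness (11 mm above the rail's underside), so there is a 14 mm shoulder on each side
- gauge: tongue gauge, fixed: aluminium bed plate 320 x 100 x 12, origin at the centre of its underside, z up, bed top 12 mm above the bench. Its x runs along the bed in the pushing direction (away from the robot). Behind the stop the probe's barrel and black sender stand up to 84 mm above the bench, 90 to 162 mm beyond the origin
- gauge_fence (a point): middle of the fence's inner face at the bed: a steel fence 16 mm above the bed on the gauge's +y side, inner face at gauge y = +26 mm, over the last 66 mm before the stop, plus a 16 mm flared end. Elsewhere the bed is clear: a rail can be lowered from above with its shoulder 30 mm or more short of the stop, or farther back, and slid in. Same axes as the gauge
- gauge_stop (a point): on the bed's top surface in the plane of the stop face, in the middle of the slot, 60 mm along gauge x from the gauge's origin, 12 mm above the bench. Same axes as the gauge. When a rail is home, its point rail_shoulder is here (a rail centred on the slot runs 4 mm clear of the fence)
- stop: the hard stop: two dark steel blocks standing 34 mm above the bed, with a 26 mm wide open-topped slot between them (gauge y from -13 to +13 mm); their faces towards the robot are the stop face. Origin at the gauge's origin. The tongue goes through the slot, the shoulders meet the blocks
- probe (a joint): travel of the sprung probe, a horizontal steel plunger with a 13 mm round tip in the slot, 11 mm above the bed: 0 = free, tip level with the stop face; grows as it is pushed in along gauge x, 0.018 m with the rail's shoulders on the stop, 0.025 m is its end of travel. Spring 3 N at the start, 9.3 N at 0.018 m: it pushes a rail back out when let go
- console: readout console, 160 deep x 210 wide, face sloping up away from the robot by 10 degrees (32 mm high in front, 60 at the back), fixed. Origin at the centre of its underside, x away from the robot, y to the left, z up. Display window on the far half, a row of four plain black keys on the near half, from left (+y) to right: round, square, square, long bar. Keys stand 8 mm above the face
- on_key (a joint): round key (24 mm across) at the left end of the row, wakes the readout: value 0 = up, grows as it is pressed, 0.005 m = fully down; spring 1.5 N at the start of travel, 4.5 N fully down; it springs back
- on_key_top (a point): centre of the top of that key, about 46 mm above the bench (top face slopes 10 degrees, the side away from the robot higher); z is the outward normal of the console's face, the key moves along -z
- zero_key (a joint): long bar key (44 x 18, long side across the console) at the right end of the row, zeroes the readout: value 0 = up, grows as it is pressed, 0.005 m = fully down; spring 1.5 N at the start of travel, 4.5 N fully down; it springs back
- zero_key_top (a point): centre of the top of that key, about 46 mm above the bench (top face slopes 10 degrees, the side away from the robot higher); z is the outward normal of the console's face, the key moves along -z
- left_square_key (a joint): square key (18 mm) next to the round one, 48 mm from it centre to centre, not to be pressed: value 0 = up, grows as it is pressed, 0.005 m = fully down; spring 1.5 N at the start of travel, 4.5 N fully down; it springs back
- left_square_key_top (a point): centre of the top of that key, about 46 mm above the bench (top face slopes 10 degrees, the side away from the robot higher); z is the outward normal of the console's face, the key moves along -z
- right_square_key (a joint): square key (18 mm) next to the bar key, 47 mm from it centre to centre, not to be pressed: value 0 = up, grows as it is pressed, 0.005 m = fully down; spring 1.5 N at the start of travel, 4.5 N fully down; it springs back
- right_square_key_top (a point): centre of the top of that key, about 46 mm above the bench (top face slopes 10 degrees, the side away from the robot higher); z is the outward normal of the console's face, the key moves along -z
- strip: plain sawn strip of the same maple, 198 x 44 x 22, square at both ends: not the rail. Origin at the centre of its underside, x along it. Bystander
- chisel: chisel, 250 long, black handle. Origin at the centre of its underside. Bystander
- sanding_block: cork sanding block with yellow abrasive, 110 x 66 x 31. Origin at the centre of its underside. Bystander
- glue: white glue bottle, 60 across and 170 tall, standing. Origin at the centre of its underside. Bystander
- try_square: try square, 100 mm dark wood stock with a 170 mm steel blade at right angles, 14 high. Origin at the underside of the stock's centre. Bystander
- pencil: flat carpenter's pencil, 170 x 14 x 8. Origin at the centre of its underside. Bystander
Things that resemble listed ones, but are neither listed nor needed, are in the scene too. Leave any pink look-alike of the rail alone.

How it is judged:
By the outcome, as a careful person would: the job done as asked, in the order asked, and still so for the second after the job is handed in, while the arm keeps its last pose, push and grip.
It also fails if it takes over 72 s, if anything falls off the work surface, if the arm or the gripper's body presses on something with over 40 N, if the wrist force passes 120 N, or if a joint passes its speed limit or range.

## Robot

A 6-joint arm with a two-finger parallel gripper is mounted at the origin on the work surface. World frame = base frame: x ahead of the robot, y to its left, z up, the work surface at z = 0. Lengths are in m, angles in degrees, forces in N, time in s.
With the tool pointing down it reaches from about 0.375 to 0.9 m from the base axis. Payload 3.1 kg.
Tool frame: the origin (TCP) lies on the centre line of the jaws, within the pads' length; the fingertips stand 17 mm ahead of it and the grasp point (between the pads) lies 2 mm behind it; z points along the fingers, y is the line along which they close (so a half turn about z gives the same grasp; the last joint's range is limited). The gripper opens to 87 mm and grips with 3 to 60 N. Pads are 19 mm wide; open, the fingers measure 117 mm over their backs; the gripper's body (75 mm by 190 mm) begins 51 mm behind the grasp point.
Start: joints at [-86.03, 30.224, 82.088, -0, 67.689, -10.227], TCP at [0.153, -0.606, 0.24] pointing down, gripper open.
Joint ranges: [-176.69, 176.69], [-43.24, 126.21], [12.49, 139.97], [-82, 262], [0, 151.66], [-163.58, 163.58]. Speed limits (degrees/s): [159.86, 159.86, 180, 180, 180, 180].

## Interface

Orientations are given as a 3x3 rotation matrix whose columns are the frame's x, y, z axes.
In Python, from rig import bot, imaging, finder gives the robot as it stands. The module is installed in compiled form; this text tells all that it offers.
- The arm moves only by the tool play_rows, never from a script. Its argument "motion" is a list that holds one entry, the list of rows, each a list of 6 numbers: the shift along the tool's x, y, z in fractions of the full range, 1 being 500 mm, then the turn, a rotation vector about the tool's x, y, z in fractions of the full range, 1 being 4 rad. In form: [[[dx, dy, dz, wx, wy, wz], ...]]. A call has 1 to 8 rows; each row is the pose to reach, as a shift and turn from the pose commanded when the call began, along the tool's axes at that moment; what a row does not reach only later rows make up. A row lasts 1/12 s, in which the tool goes at most 41.7 mm and 7.16 degrees, less where a joint would pass 70% of its speed; a pose out of reach is approached as far as the arm can. A call with a gripper value outside its range is refused whole. "fingers" is the finger opening in m, from 0 to 0.087, set as the call begins (left out, the last holds). The fingers move at their own pace and stop on an object; the grip force is fixed at half the most. Time passes only in rows, so rows that repeat a pose let the fingers close. It gives the time, the measured TCP pose, the force, the opening and the grip force at its end, in the units of the state.
- bot.read_state(): the state, without advancing time (a new reading comes with each control period).
- imaging.capture(name): name is "side" or "top"; returns a dict with "frame" (480x640x3 uint8, red, green, blue), "camera_matrix" (3x3 intrinsics, pixels), "k1" (the pictures are not rectified: a ray, as slopes to the right and down, at radius r is drawn at 1 + k1 r^2 times it, then the intrinsics apply), "R" (3x3) and "t" (3): a world point X has camera coordinates R X + t. Camera axes: x right, y down, z forward; pixel columns grow to the right and rows downward; lengths in m; the calibration is good to about 2 mm. A picture is of the moment at which its call begins. There is no depth.
- bot.hand_in(): hands the job in; it is judged then, once.
Trained networks look in the newest picture that a camera, given by its name, has taken for a name from the list of things; names that differ only in an ending like _2 or _b are one class to them, and where a whole thing is asked for, a point or a joint stands for the part that bears it (a point fixed in the world has none). Each returns a list of dicts, best first, with "confidence" (0 to 1); they miss things now and then, are a little off and sometimes report something else, mostly with a low value. They report only what shows in the picture. A call takes as long as a camera call. They do not tell look-alikes from the thing itself.
- finder.recognise(camera, name): "at" ([x, y, z] in m, in world coordinates, good to about 4 mm: the middle of the surface that is visible of it).
- finder.outline_of(camera, name): "pixels" (480x640 bool, what is visible of it).
The state is a dict: "time_s": time; "joint_positions": joint angles; "qvel": joint speeds; "tau": joint torques, N m; "position": TCP position; "tcp_rot": TCP orientation; "force": force on the tool from outside, world axes, zero at the start; "moment": the same for the moment, N m; "opening": opening from 0.0 (shut) to 1.0 (fully open); "grasp_force": force on a finger pad.
Only numpy, scipy, OpenCV 4.12 (cv2) and the standard library are available. Lean on these libraries where they do the work, as an engineer would, in place of code of your own. Each camera call takes 0.05 s, during which the arm holds its last target. There are 200 camera calls.

## Working session

There is one attempt and no reset: what is moved stays moved. The work goes in short steps, Python scripts to look and compute and a tool call to move; the robot and the scene stay as the last step left them, time stands still between calls to the robot, and variables do not carry over. Pictures are saved under pics/ and viewed, at most 10 in all, crops included, and the job is handed in when it is done.

Besides the shell and the picture viewer there is one more tool, called after "Request:" as name([rows], argument=value, ...), one row to a line, values as JSON. play_rows: Moves the arm, as the interface text tells. Its arguments: {"type":"object","properties":{"motion":{"type":"array"},"fingers":{"type":"number"}},"required":["motion"]}

```bash
mkdir -p pics; cat > h.py <<'E'
import numpy as np, cv2
from rig import bot, imaging, finder
def cap(n,save=None):
    c=imaging.capture(n)
    if save: cv2.imwrite('pics/'+save,cv2.cvtColor(c['frame'],cv2.COLOR_RGB2BGR))
    return c
def ray(c,uv,z):
    uv=np.asarray(uv,float).reshape(-1,2);K=np.array(c['camera_matrix']);d=(uv-K[:2,2])/[K[0,0],K[1,1]]
    s=d.copy()
    for _ in range(20): s=d/(1+c['k1']*(s**2).sum(1,keepdims=True))
    R=np.array(c['R']);t=np.array(c['t']);o=-R.T@t
    D=np.c_[s,np.ones(len(s))]@R
    return o+D*((z-o[2])/D[:,2:])
def proj(c,X):
    X=np.asarray(X,float).reshape(-1,3);Y=X@np.array(c['R']).T+np.array(c['t']);s=Y[:,:2]/Y[:,2:]
    s=s*(1+c['k1']*(s**2).sum(1,keepdims=True));K=np.array(c['camera_matrix']);return s*[K[0,0],K[1,1]]+K[:2,2]
E
python3 - <<'E'
from h import *
np.set_printoptions(precision=4,suppress=True)
for n in('top','side'):
    c=cap(n,n+'0.png'); print(n,-np.array(c['R']).T@c['t'],c['k1'])
    for k in ['rail','rail_tongue','rail_shoulder','gauge','gauge_stop','gauge_fence','stop','console','on_key_top','zero_key_top','left_square_key_top','right_square_key_top','strip','glue']:
        print(k,[(np.round(r['at'],4).tolist(),round(r['confidence'],2)) for r in finder.recognise(n,k)[:3]])
s=bot.read_state();print(s)
E
```

```text
top [ 0.1846 -0.0503  1.6291] -0.14994301401555074
rail [([0.4728, -0.2982, 0.0219], 0.94), ([0.149, -0.2981, 0.024], 0.77)]
rail_tongue [([0.4697, -0.2994, 0.0223], 0.77), ([0.479, 0.2266, 0.0473], 0.73), ([0.1528, -0.2942, 0.0219], 0.56)]
rail_shoulder [([0.4673, -0.2969, 0.0185], 0.92), ([0.1561, -0.2935, 0.0244], 0.91)]
gauge [([0.5123, -0.0265, 0.0134], 0.69)]
gauge_stop [([0.5176, -0.0283, 0.0125], 0.96), ([0.511, 0.2996, 0.0508], 0.73), ([0.4775, 0.2278, 0.0483], 0.47)]
gauge_fence [([0.5116, -0.0261, 0.0127], 0.69)]
stop [([0.5825, -0.028, 0.0474], 0.69), ([0.723, 0.3519, 0.1076], 0.45)]
console [([0.5121, 0.2946, 0.046], 0.76)]
on_key_top [([0.4614, 0.3638, 0.0483], 0.55), ([0.4664, -0.4368, 0.0221], 0.35)]
zero_key_top [([0.4789, 0.2272, 0.0488], 0.65)]
left_square_key_top [([0.4639, 0.3165, 0.0482], 0.35), ([0.5085, 0.2958, 0.0496], 0.17)]
right_square_key_top [([0.5165, -0.0256, 0.0139], 0.43), ([0.4734, 0.2798, 0.0458], 0.37)]
strip [([0.465, -0.4329, 0.0236], 0.8)]
glue [([0.7236, 0.3524, 0.1078], 0.63)]
side [-0.3134  0.7528  0.9732] -0.11590911072395844
rail [([0.5504
[... 592 characters left out ...]
, 0.2793, 0.0476], 0.45)]
strip [([0.3004, 0.2643, 0.0019], 0.74), ([0.3704, -0.4362, 0.0218], 0.59)]
glue [([0.7168, 0.3717, 0.09], 0.8)]
{'time_s': 1.5, 'joint_positions': array([-86.03  ,  30.2227,  82.0851,   0.0002,  67.6883, -10.2252]), 'qvel': array([ 0.0444, -0.0452, -0.0321, -0.041 ,  0.01  ,  0.0636]), 'tau': array([ -0.0004, -44.0008, -17.6978,   0.0634,   0.0505,  -0.    ]), 'position': array([ 0.1533, -0.6059,  0.2396]), 'tcp_rot': array([[ 0.9695,  0.2452,  0.    ],
       [ 0.2452, -0.9695, -0.0001],
       [-0.    ,  0.0001, -1.    ]]), 'force': array([-0.107 , -0.0262,  0.2255]), 'moment': array([-0.0223, -0.0039, -0.0721]), 'grasp_force': 0.0, 'opening': 1.0042403478641773}
```

View pics/top0.png

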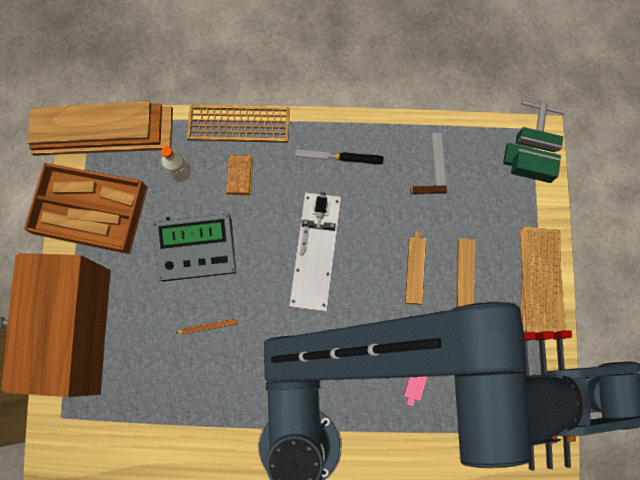

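View pics/side0.png

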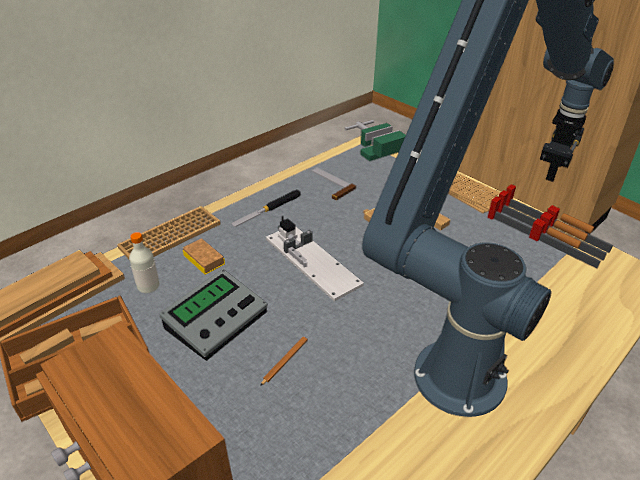

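The top view shows the rail at about (416,268) with its tongue up at (417,236), and the strip at (466,270). The gauge is at (315,252), with its stop near (318,225). The console is at (196,247), its keys running from (169,265) to (219,260). The pink look-alike is at (415,390).

Next I'll measure these outlines.

```bash
python3 - <<'E'
from h import *
np.set_printoptions(precision=4,suppress=True)
c=cap('top'); f=c['frame']
def m(n,cam='top',near=None):
    for r in finder.outline_of(cam,n):
        p=np.argwhere(r['pixels'])[:,::-1]
        if len(p) and (near is None or np.hypot(*(p.mean(0)-near))<25): return r['pixels'].astype(np.uint8)
for n,near,z in(('rail',(416,268),.022),('gauge',(316,252),.012),('console',(196,247),.046)):
    k=m(n,near=near)
    if k is None: print(n,'none');continue
    cs=max(cv2.findContours(k,cv2.RETR_EXTERNAL,cv2.CHAIN_APPROX_NONE)[0],key=len)[:,0].astype(float)
    X=ray(c,cs,z)[:,:2]
    r=cv2.minAreaRect((X*1000).astype(np.float32)); print(n,k.sum(),r,cv2.boxPoints(r).tolist())
# keys: dark blobs in console crop
g=cv2.cvtColor(f,cv2.COLOR_RGB2GRAY)
sub=(g[252:275,158:236]<45).astype(np.uint8)
n,l,st,ce=cv2.connectedComponentsWithStats(sub)
for i in range(1,n):
    if st[i,4]>8:
        w=np.argwhere(l==i)[:,::-1]+[158,252]; wt=100-g[w[:,1],w[:,0]].astype(float); uv=(w*wt[:,None]).sum(0)/wt.sum()
        print('key',uv,st[i,4],ray(c,uv,.046)[0])
cv2.imwrite('pics/crop1.png',cv2.cvtColor(cv2.resize(f[185:315,285:485],None,fx=4,fy=4,interpolation=cv2.INTER_CUBIC),cv2.COLOR_RGB2BGR))
E
```

```text
rail 1223 ((476.36175537109375, -298.0298767089844), (49.047393798828125, 199.99864196777344), 86.11494445800781) [[374.9306335449219, -315.7217712402344], [574.4696655273438, -329.2726745605469], [577.7928466796875, -280.3379821777344], [378.25384521484375, -266.7870788574219]]
gauge 4060 ((519.028076171875, -27.87171173095703), (97.81244659423828, 323.81121826171875), 84.33103942871094) [[353.08331298828125, -60.54560089111328], [675.3108520507812, -92.53189086914062], [684.9728393554688, 4.802177429199219], [362.74530029296875, 36.78846740722656]]
console 4748 ((512.9027099609375, 298.6099853515625), (174.0447235107422, 215.81553649902344), 8.303492546081543) [[411.20892333984375, 392.8190612792969], [442.37628173828125, 179.26596069335938], [614.5964965820312, 204.40090942382812], [583.4291381835938, 417.9540100097656]]
key [218.4699 259.6115] 93 [0.4782 0.2285 0.046 ]
key [201.5697 261.4814] 36 [0.4719 0.2737 0.046 ]
key [186.4258 263.3272] 34 [0.4657 0.3143 0.046 ]
key [168.7887 265.1011] 52 [0.4596 0.3619 0.046 ]
```

View pics/crop1.png

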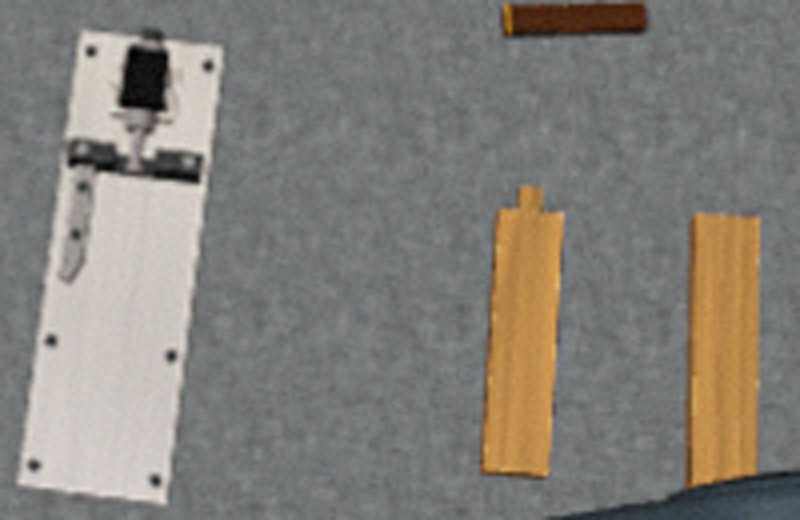

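The crop confirms the layout. The rail runs from (515,478) up to its shoulder at (530,210), with the tongue tip at (531,186). The stop face is at about (137,175) and the fence is on the left at (80,220). I'll fit box silhouettes to get better poses, and plan the key approach.

```bash
cat >> h.py <<'E'
from scipy.optimize import minimize
from scipy.spatial.transform import Rotation as Ro
def box(x0,x1,w,z0,z1): return np.array([[x,y,z] for x in(x0,x1) for y in(-w/2,w/2) for z in(z0,z1)])
RAIL=[box(-.09,.09,.044,0,.022),box(.09,.108,.016,.006,.016)]
BED=[box(-.16,.16,.1,0,.012)]
def place(P,p,z=0.):
    a=p[2];return P@np.array([[np.cos(a),-np.sin(a),0],[np.sin(a),np.cos(a),0],[0,0,1]]).T+[p[0],p[1],z]
def fit(c,mask,parts,p0,z=0.,S=8):
    v,u=np.nonzero(mask);u0,v0=u.min()-12,v.min()-12;w,h=np.ptp(u)+24,np.ptp(v)+24
    M=mask[v0:v0+h,u0:u0+w].astype(float)
    def cost(q):
        im=np.zeros((h*S,w*S),np.uint8)
        for P in parts:
            uv=(proj(c,place(P,[q[0]/1e3,q[1]/1e3,q[2]/100],z))-[u0-.5,v0-.5])*S
            cv2.fillConvexPoly(im,cv2.convexHull(np.round(uv*16).astype(np.int32)),1,shift=4)
        a=im.reshape(h,S,w,S).mean((1,3)); return ((a-M)**2).sum()
    q0=np.array([p0[0]*1e3,p0[1]*1e3,p0[2]*100]);
    for d in(6,2): 
        r=minimize(cost,q0,method='Nelder-Mead',options=dict(initial_simplex=np.vstack([q0]+[q0+d*e for e in np.eye(3)]),xatol=.02,fatol=.05));q0=r.x
    return np.array([q0[0]/1e3,q0[1]/1e3,q0[2]/100]),r.fun,M.sum()
def colmask(c,kind,lo,hi):
    f=cv2.GaussianBlur(c['frame'],(0,0),.01) if 0 else c['frame'];H=cv2.cvtColor(f,cv2.COLOR_RGB2HSV)
    m=(H[...,1]>90)&(H[...,2]>90) if kind=='wood' else (H[...,1]<30)&(H[...,2]>165)
    o=np.zeros_like(m);o[lo[1]:hi[1],lo[0]:hi[0]]=m[lo[1]:hi[1],lo[0]:hi[0]];return o
def go(pos,R=None,s=None):
    "shift and turn in tool axes from the present pose"
    s=s or bot.read_state();T=np.array(s['tcp_rot']);R=T if R is None else R
    print('shift',np.round(T.T@(np.array(pos)-s['position']),4),'turn',np.round(Ro.from_matrix(T.T@R).as_rotvec(degrees=True),2),'| pos',np.round(s['position'],4),'F',np.round(s['force'],1),'open',round(s['opening'],3),'g',round(s['grasp_force'],1),'t',s['time_s'])
def down(yaw,tilt=0): return Ro.from_euler('ZY',[yaw,-tilt],degrees=True).as_matrix()@np.diag([1.,-1,-1])
E
python3 - <<'E'
from h import *
np.set_printoptions(precision=4,suppress=True)
c=cap('top')
mr=colmask(c,'wood',(395,228),(436,312));print('rail',fit(c,mr,RAIL,(.466,-.299,-.068)))
mg=colmask(c,'w',(285,190),(345,315));mg=cv2.morphologyEx(mg.astype(np.uint8),cv2.MORPH_CLOSE,np.ones((25,25)))>0
print('gauge',fit(c,mg,BED,(.519,-.028,-.099)))
cs=cap('side');d=finder.outline_of('side','gauge')
if d: print('side gauge',fit(cs,d[0]['pixels'],BED,(.519,-.028,-.099)))
K=[('round',.4596,.3619),('bar',.4782,.2285)]
for n,x,y in K: print(n,proj(cs,[x,y,.046]))
g=cv2.cvtColor(cs['frame'],cv2.COLOR_RGB2GRAY)
sub=(g[288:350,190:262]<45).astype(np.uint8);n,l,st,ce=cv2.connectedComponentsWithStats(sub)
for i in range(1,n):
    if 12<st[i,4]<300: print(st[i,4],ce[i]+[190,288],ray(cs,ce[i]+[190,288],.045)[0])
R=down(8.1,10);print(R)
go([.45,-.2,.24],down(8.1))
E
```

```text
rail (array([ 0.4695, -0.2997, -0.0649]), np.float64(19.7451171875), np.float64(1185.0))
gauge (array([ 0.5188, -0.0279, -0.1025]), np.float64(44.25390625), np.float64(4241.0))
side gauge (array([ 0.5197, -0.027 , -0.1024]), np.float64(204.13525390625), np.float64(3220.0))
round [[205.9997 332.0457]]
bar [[247.1015 300.4876]]
35 [196.8286 292.2571] [0.5863 0.3035 0.045 ]
163 [212.4417 303.9509] [0.5261 0.298  0.045 ]
14 [211.1429 292.7143] [0.561  0.2778 0.045 ]
120 [245.6417 301.6917] [0.4781 0.2331 0.045 ]
54 [232.037  312.2037] [0.4716 0.279  0.045 ]
206 [238.5097 331.4709] [0.4117 0.3045 0.045 ]
55 [219.5636 321.7818] [0.466  0.3194 0.045 ]
67 [204.1791 333.4627] [0.4596 0.3671 0.045 ]
14 [191.7143 347.5714] [0.4431 0.4119 0.045 ]
[[ 0.975   0.1409  0.1719]
 [ 0.1388 -0.99    0.0245]
 [ 0.1736 -0.     -0.9848]]
shift [ 0.3872 -0.3207 -0.0004] turn [-0.  -0.   6.1] | pos [ 0.1533 -0.6059  0.2396] F [ 0.2 -1.   0.6] open 0.998 g 0.0 t 1.85
```

Careful with the scale: shifts go in shares of 500 mm and turns go in shares of 4 rad. That gives: 0.24 m / 0.5 = 0.48, 0.06 m / 0.5 = 0.12, 6 degrees / 229.1831 = 0.0262.

Request:
play_rows([
  [[0.06, -0.05, 0, 0, 0, 0.0044], [0.12, -0.1, 0, 0, 0, 0.0087], [0.18, -0.15, 0, 0, 0, 0.0131], [0.24, -0.2, 0, 0, 0, 0.0175], [0.3, -0.25, 0, 0, 0, 0.0218], [0.36, -0.3, 0, 0, 0, 0.0262], [0.42, -0.35, 0, 0, 0, 0.0262], [0.48, -0.4, 0, 0, 0, 0.0262]],
], fingers=0)

```text
time_s: 2.52
position: [0.3378, -0.3516, 0.2398]
tcp_rot: [[0.99, 0.142, 0.0], [0.142, -0.99, -0.0], [0.0, 0.001, -1.0]]
force: [0.8, -0.5, 0.2]
opening: 0.476
grasp_force: 0.0
```

```bash
python3 - <<'E'
from h import *
go([.47,-.08,.2],down(8))
R=down(8,10)
go(np.array([.4596,.3645,.046])-R[:,2]*.037,R)
E
```

```text
shift [ 0.1695 -0.2501  0.0397] turn [ 0.03 -0.02  0.16] | pos [ 0.3378 -0.3516  0.2398] F [ 0.8 -0.5  0.2] open 0.476 g 0.0 t 2.5167
shift [ 0.2158 -0.6917  0.1571] turn [0.02 9.98 0.16] | pos [ 0.3378 -0.3516  0.2398] F [ 0.8 -0.5  0.2] open 0.476 g 0.0 t 2.5167
```

In the tool's units: -0.285 m / 0.5 = -0.57, 0.08 m / 0.5 = 0.16.

Request:
play_rows([
  [[0.04, -0.07, 0, 0, 0, 0], [0.08, -0.14, 0, 0, 0, 0], [0.12, -0.21, 0, 0, 0, 0], [0.16, -0.28, 0, 0, 0, 0], [0.2, -0.35, 0, 0, 0, 0], [0.24, -0.42, 0, 0, 0, 0], [0.28, -0.49, 0, 0, 0, 0], [0.3, -0.57, 0, 0, 0, 0]],
], fingers=0)

```text
time_s: 3.18
position: [0.4474, -0.0486, 0.2402]
tcp_rot: [[0.99, 0.142, 0.004], [0.142, -0.99, -0.001], [0.004, 0.002, -1.0]]
force: [1.2, -0.9, -0.6]
opening: 0.006
grasp_force: 0.0
```

In the tool's units: -0.31 m / 0.5 = -0.62, -0.28 m / 0.5 = -0.56, 10 degrees / 229.1831 = 0.0436.

Request:
play_rows([
  [[0.02, -0.08, 0, 0, 0.0055, 0], [0.03, -0.16, 0, 0, 0.0109, 0], [0.04, -0.24, 0, 0, 0.0164, 0], [0.05, -0.32, 0, 0, 0.0218, 0], [0.06, -0.4, 0.04, 0, 0.0273, 0], [0.07, -0.48, 0.07, 0, 0.0327, 0], [0.08, -0.56, 0.1, 0, 0.0393, 0], [0.08, -0.62, 0.12, 0, 0.0436, 0]],
], fingers=0)

```text
time_s: 3.85
position: [0.4402, 0.2652, 0.1791]
tcp_rot: [[0.974, 0.143, 0.174], [0.141, -0.99, 0.026], [0.176, -0.001, -0.984]]
force: [0.3, -1.7, 0.5]
opening: 0.006
grasp_force: 0.0
```

```bash
python3 - <<'E'
from h import *
R=down(8,10)
go(np.array([.4596,.3645,.046])-R[:,2]*.037,R)
E
```

```text
shift [ 0.0095 -0.0955  0.1   ] turn [-0.08 -0.13  0.2 ] | pos [0.4402 0.2652 0.1791] F [ 0.3 -1.7  0.5] open 0.006 g 0.0 t 3.85
```

In the tool's units: 0.1 m / 0.5 = 0.2, -0.0955 m / 0.5 = -0.191, 0.2 degrees / 229.1831 = 0.0009.

Request:
play_rows([
  [[0.02, -0.07, 0.05, 0, 0, 0.0009], [0.02, -0.14, 0.1, 0, 0, 0.0009], [0.02, -0.191, 0.15, 0, 0, 0.0009], [0.019, -0.191, 0.18, 0, 0, 0.0009], [0.019, -0.191, 0.2, 0, 0, 0.0009], [0.019, -0.191, 0.2, 0, 0, 0.0009], [0.019, -0.191, 0.2, 0, 0, 0.0009]],
])

```text
time_s: 4.43
position: [0.4529, 0.3605, 0.0826]
tcp_rot: [[0.976, 0.138, 0.171], [0.136, -0.99, 0.024], [0.173, -0.0, -0.985]]
force: [0.9, -0.0, -0.0]
opening: 0.005
grasp_force: 0.0
```

```bash
python3 - <<'E'
from h import *
R=down(8,10)
go(np.array([.4596,.3645,.046])-R[:,2]*.037,R)
c=cap('side');f=c['frame'][230:380,130:330];d=cap('top')['frame'][195:295,140:270]
a=cv2.resize(f,(560,420),interpolation=cv2.INTER_CUBIC)
cv2.imwrite('pics/k1.png',cv2.cvtColor(a,cv2.COLOR_RGB2BGR))
E
```

```text
shift [ 0.0007 -0.003   0.0003] turn [ 0.    0.06 -0.05] | pos [0.4529 0.3605 0.0826] F [ 0.9 -0.  -0. ] open 0.005 g 0.0 t 4.4333
```

View pics/k1.png

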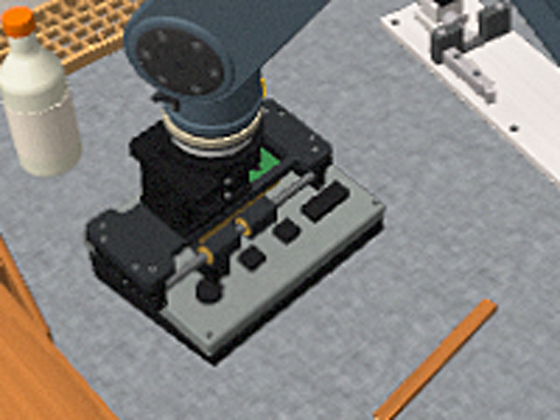

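The fingertips hover just above the round key at crop (210,290), clear of the square keys at (252,258) and (286,230).

In the tool's units: 0.0245 m / 0.5 = 0.049, 0.023 m / 0.5 = 0.046.

Request:
play_rows([
  [[0.001, -0.006, 0.02, 0, 0, 0], [0.001, -0.006, 0.036, 0, 0, 0], [0.001, -0.006, 0.042, 0, 0, 0], [0.001, -0.006, 0.046, 0, 0, 0], [0.001, -0.006, 0.049, 0, 0, 0], [0.001, -0.006, 0.049, 0, 0, 0], [0.001, -0.006, 0.049, 0, 0, 0]],
])

```text
time_s: 5.12
position: [0.4578, 0.3647, 0.0591]
tcp_rot: [[0.975, 0.139, 0.173], [0.137, -0.99, 0.025], [0.175, -0.001, -0.985]]
force: [0.2, -2.1, 4.2]
opening: 0.006
grasp_force: 2.1
```

In the tool's units: 0.002 m / 0.5 = 0.004, 0.001 m / 0.5 = 0.002.

Request:
play_rows([
  [[0, 0, 0.002, 0, 0, 0], [0, 0, 0.004, 0, 0, 0], [0, 0, 0.004, 0, 0, 0], [0, 0, 0.004, 0, 0, 0]],
])

```text
time_s: 5.45
position: [0.4579, 0.3648, 0.0586]
tcp_rot: [[0.975, 0.14, 0.173], [0.137, -0.99, 0.025], [0.175, -0.001, -0.985]]
force: [-2.1, -4.0, 14.9]
opening: 0.004
grasp_force: 7.8
```

Bottomed: 15 N for 0.5 mm. I'll retract and shift to the bar key.

In the tool's units: 0.135 m / 0.5 = 0.27, 0.13 m / 0.5 = 0.26.

Request:
play_rows([
  [[0, 0, -0.02, 0, 0, 0], [0, 0, -0.06, 0, 0, 0], [0, 0.06, -0.06, 0, 0, 0], [0, 0.13, -0.06, 0, 0, 0], [0, 0.2, -0.06, 0, 0, 0], [0, 0.26, -0.06, 0, 0, 0], [0, 0.27, -0.06, 0, 0, 0], [0, 0.27, -0.06, 0, 0, 0]],
])

```text
time_s: 6.12
position: [0.4711, 0.2288, 0.0859]
tcp_rot: [[0.976, 0.135, 0.17], [0.133, -0.991, 0.024], [0.172, -0.001, -0.985]]
force: [0.7, 0.2, -0.3]
opening: 0.005
grasp_force: 0.0
```

```bash
python3 - <<'E'
from h import *
R=down(8,10)
go(np.array([.4781,.2308,.046])-R[:,2]*.037,R)
f=cap('side')['frame'][230:380,130:330];d=cap('top')['frame'][195:295,130:270]
a=np.hstack([cv2.resize(f,(400,300),interpolation=cv2.INTER_CUBIC),cv2.resize(d,(400,300),interpolation=cv2.INTER_CUBIC)])
cv2.imwrite('pics/k2.png',cv2.cvtColor(a,cv2.COLOR_RGB2BGR))
E
```

```text
shift [ 0.0002 -0.001   0.0036] turn [-0.    0.09 -0.23] | pos [0.4711 0.2288 0.0859] F [ 0.7  0.2 -0.3] open 0.005 g 0.0 t 6.1167
```

View pics/k2.png

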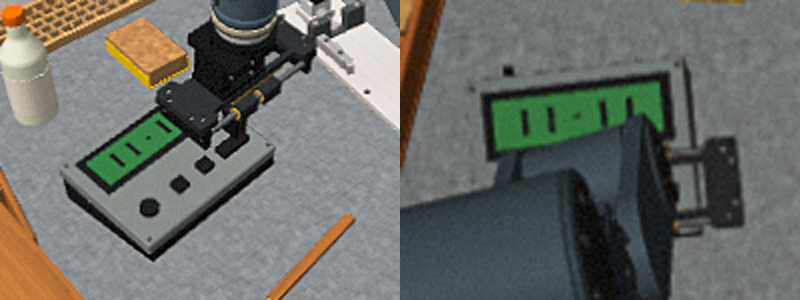

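The fingertips are over the bar key at crop (232,145). The display is drawn as before, so it gives no confirmation.

In the tool's units: 0.029 m / 0.5 = 0.058, -0.001 m / 0.5 = -0.002.

Request:
play_rows([
  [[0, -0.002, 0.024, 0, 0, 0], [0, -0.002, 0.042, 0, 0, 0], [0, -0.002, 0.048, 0, 0, 0], [0, -0.002, 0.052, 0, 0, 0], [0, -0.002, 0.056, 0, 0, 0], [0, -0.002, 0.058, 0, 0, 0], [0, -0.002, 0.058, 0, 0, 0]],
])

```text
time_s: 6.8
position: [0.4756, 0.2332, 0.0586]
tcp_rot: [[0.975, 0.14, 0.173], [0.137, -0.99, 0.026], [0.174, -0.001, -0.985]]
force: [-3.6, 4.3, 8.0]
opening: 0.005
grasp_force: 4.5
```

In the tool's units: 0.001 m / 0.5 = 0.002.

Request:
play_rows([
  [[0, 0, 0.002, 0, 0, 0], [0, 0, 0.002, 0, 0, 0], [0, 0, 0.002, 0, 0, 0]],
])

```text
time_s: 7.05
position: [0.4756, 0.2332, 0.0585]
tcp_rot: [[0.975, 0.14, 0.173], [0.137, -0.99, 0.026], [0.175, -0.001, -0.985]]
force: [-5.0, 3.5, 17.4]
opening: 0.006
grasp_force: 8.6
```

The bar key is bottomed as well (17 N). I'll retract and travel to the rail.

In the tool's units: 0.215 m / 0.5 = 0.43, 0.175 m / 0.5 = 0.35, -10 degrees / 229.1831 = -0.0436.

Request:
play_rows([
  [[0, 0, -0.04, 0, 0, 0], [0, 0, -0.11, 0, -0.0087, 0], [0, 0.04, -0.18, 0, -0.0175, 0], [0, 0.11, -0.2, 0, -0.0262, 0.0087], [0, 0.19, -0.2, 0, -0.0349, 0.0175], [0, 0.27, -0.2, 0, -0.0436, 0.0262], [0, 0.35, -0.2, 0, -0.0436, 0.0349], [0, 0.43, -0.2, 0, -0.0436, 0.0436]],
])

```text
time_s: 7.72
position: [0.4894, 0.0152, 0.1553]
tcp_rot: [[0.999, -0.035, -0.001], [-0.035, -0.999, 0.016], [-0.001, -0.015, -1.0]]
force: [-0.2, 1.1, -1.0]
opening: 0.003
grasp_force: 0.0
```

```bash
python3 - <<'E'
from h import *
go([.4396,-.2978,.1],down(-3.72))
print(bot.read_state()['joint_positions'])
E
```

```text
shift [-0.0388  0.3153  0.0505] turn [-0.89  0.08  1.73] | pos [0.4894 0.0152 0.1553] F [-0.2  1.1 -1. ] open 0.003 g 0.0 t 7.7167
[-11.85246801  27.45332394 106.00550968   1.18491328  46.76261255
  79.32707617]
```

In the tool's units: 0.315 m / 0.5 = 0.63, 0.08 m / 0.5 = 0.16, 1.7 degrees / 229.1831 = 0.0074.

Request:
play_rows([
  [[-0.01, 0.08, 0, -0.0039, 0, 0.0074], [-0.02, 0.16, 0, -0.0039, 0, 0.0074], [-0.03, 0.24, 0, -0.0039, 0, 0.0074], [-0.04, 0.32, 0, -0.0039, 0, 0.0074], [-0.05, 0.4, 0.02, -0.0039, 0, 0.0074], [-0.06, 0.48, 0.05, -0.0039, 0, 0.0074], [-0.07, 0.56, 0.08, -0.0039, 0, 0.0074], [-0.078, 0.63, 0.1, -0.0039, 0, 0.0074]],
], fingers=0.087)

```text
time_s: 8.38
position: [0.4381, -0.2974, 0.0992]
tcp_rot: [[0.998, -0.064, -0.003], [-0.064, -0.998, 0.001], [-0.003, -0.001, -1.0]]
force: [1.5, -0.2, -0.1]
opening: 0.526
grasp_force: 0.0
```

Request:
play_rows([
  [[0, 0, 0, 0, 0, 0], [0, 0, 0, 0, 0, 0], [0, 0, 0, 0, 0, 0]],
])

```text
time_s: 8.63
position: [0.4386, -0.295, 0.0999]
tcp_rot: [[0.998, -0.064, -0.003], [-0.064, -0.998, 0.002], [-0.004, -0.001, -1.0]]
force: [0.3, 0.4, 0.5]
opening: 0.759
grasp_force: 0.0
```

```bash
python3 - <<'E'
from h import *
go([.4396,-.2978,.0205],down(-3.72))
c=cap('top');m=colmask(c,'wood',(395,228),(436,312));p=np.argwhere(m)
print(m.sum());d=cap('side');
cv2.imwrite('pics/r1.png',cv2.cvtColor(np.hstack([cv2.resize(c['frame'][200:330,330:500],(400,306)),cv2.resize(d['frame'][150:300,330:530],(400,306))]),cv2.COLOR_RGB2BGR))
E
```

```text
shift [0.0015 0.0029 0.0794] turn [-0.08  0.2   0.04] | pos [ 0.4386 -0.295   0.0999] F [0.3 0.4 0.5] open 0.759 g 0.0 t 8.6333
51
```

View pics/r1.png

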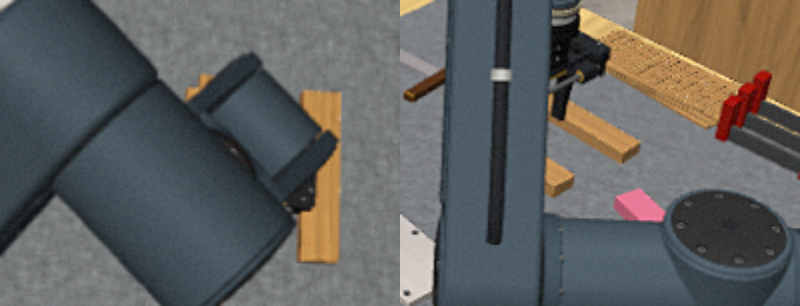

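The rail is mostly hidden by the arm: its tongue shows at crop (200,85) on the left, its near end at (560,180) on the right. That agrees with the fitted pose, so I'll descend.

In the tool's units: 0.0795 m / 0.5 = 0.159, 0.04 m / 0.5 = 0.08, 0.2 degrees / 229.1831 = 0.0009.

Request:
play_rows([
  [[0.003, 0.006, 0.04, 0, 0.0009, 0], [0.003, 0.006, 0.08, 0, 0.0009, 0], [0.003, 0.006, 0.11, 0, 0.0009, 0], [0.003, 0.006, 0.14, 0, 0.0009, 0], [0.003, 0.006, 0.159, 0, 0.0009, 0], [0.003, 0.006, 0.159, 0, 0.0009, 0], [0.003, 0.006, 0.159, 0, 0.0009, 0]],
])

```text
time_s: 9.32
position: [0.4406, -0.2979, 0.0208]
tcp_rot: [[0.998, -0.062, 0.001], [-0.062, -0.998, 0.0], [0.001, -0.0, -1.0]]
force: [0.5, -0.2, 0.1]
opening: 1.0
grasp_force: 0.0
```

Request:
play_rows([
  [[0, 0, 0, 0, 0, 0], [0, 0, 0, 0, 0, 0], [0, 0, 0, 0, 0, 0], [0, 0, 0, 0, 0, 0], [0, 0, 0, 0, 0, 0], [0, 0, 0, 0, 0, 0], [0, 0, 0, 0, 0, 0], [0, 0, 0, 0, 0, 0]],
], fingers=0)

```text
time_s: 9.98
position: [0.4402, -0.2986, 0.0207]
tcp_rot: [[0.998, -0.064, 0.001], [-0.064, -0.998, 0.001], [0.001, -0.001, -1.0]]
force: [-0.1, 1.3, 2.2]
opening: 0.5
grasp_force: 30.0
```

Gripped at 43.5 mm. I'll lift and move over the bed, with the shoulder 50 mm short of the stop.

```bash
python3 - <<'E'
from h import *
G=np.array([.519,-.0276]);a=-.1024;ex=np.array([np.cos(a),np.sin(a)])
p=G+ex*(.06-.05-.09-.0293);print(p)
go([*p,.12],down(np.degrees(a)))
E
```

```text
[ 0.41027255 -0.01642723]
shift [-0.0477 -0.2798 -0.0992] turn [-0.03 -0.05  2.21] | pos [ 0.4402 -0.2986  0.0207] F [-0.1  1.3  2.2] open 0.5 g 30.0 t 9.9833
```

In the tool's units: -0.155 m / 0.5 = -0.31, -0.12 m / 0.5 = -0.24, 2.2 degrees / 229.1831 = 0.0096.

Request:
play_rows([
  [[0, 0, -0.04, 0, 0, 0], [0, 0, -0.1, 0, 0, 0], [0, 0, -0.16, 0, 0, 0], [0, -0.02, -0.2, 0, 0, 0.0044], [-0.02, -0.08, -0.2, 0, 0, 0.0096], [-0.04, -0.16, -0.2, 0, 0, 0.0096], [-0.06, -0.24, -0.2, 0, 0, 0.0096], [-0.08, -0.31, -0.2, 0, 0, 0.0096]],
])

```text
time_s: 10.65
position: [0.4088, -0.1396, 0.1205]
tcp_rot: [[0.995, -0.103, 0.0], [-0.103, -0.995, 0.001], [0.0, -0.001, -1.0]]
force: [-0.3, -0.4, -1.2]
opening: 0.504
grasp_force: 29.9
```

In the tool's units: -0.125 m / 0.5 = -0.25, -0.12 m / 0.5 = -0.24.

Request:
play_rows([
  [[0, -0.06, 0, 0, 0, 0], [-0.006, -0.12, 0, 0, 0, 0], [-0.01, -0.17, 0, 0, 0, 0], [-0.014, -0.22, 0, 0, 0, 0], [-0.016, -0.24, 0, 0, 0, 0], [-0.016, -0.25, 0, 0, 0, 0], [-0.016, -0.25, 0, 0, 0, 0], [-0.016, -0.25, 0, 0, 0, 0]],
])

```text
time_s: 11.32
position: [0.4155, -0.0172, 0.1205]
tcp_rot: [[0.995, -0.102, 0.002], [-0.102, -0.995, -0.001], [0.002, 0.0, -1.0]]
force: [0.0, -0.4, -2.2]
opening: 0.501
grasp_force: 29.9
```

```bash
python3 - <<'E'
from h import *
go([.4103,-.0164,.04],down(-5.87))
c=cap('top');d=cap('side')
cv2.imwrite('pics/g1.png',cv2.cvtColor(np.hstack([cv2.resize(c['frame'][180:320,260:380],(343,400),interpolation=2),cv2.resize(d['frame'][200:320,240:377],(457,400),interpolation=2)]),cv2.COLOR_RGB2BGR))
E
```

```text
shift [-0.0054 -0.0003  0.0805] turn [ 0.03 -0.13  0.03] | pos [ 0.4155 -0.0172  0.1205] F [ 0.  -0.4 -2.2] open 0.501 g 29.9 t 11.3167
```

View pics/g1.png

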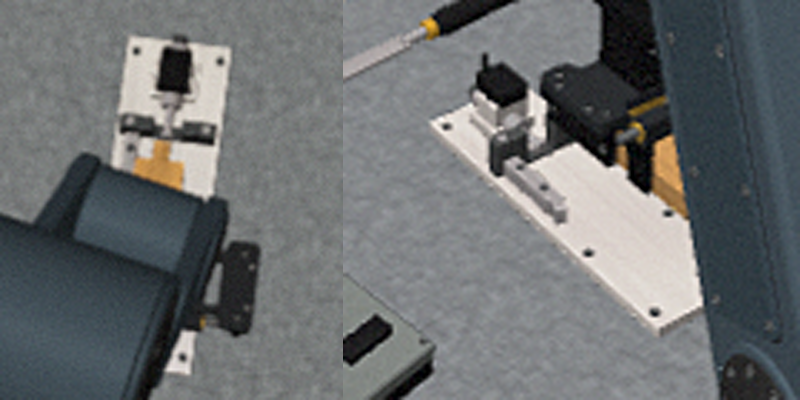

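The tongue (crop (160,148)) and shoulders show in the top view, lined up with the slot. I'll lower to just above the fence and measure the alignment.

In the tool's units: 0.068 m / 0.5 = 0.136, 0.06 m / 0.5 = 0.12.

Request:
play_rows([
  [[-0.01, 0, 0.04, 0, 0, 0], [-0.01, 0, 0.09, 0, 0, 0], [-0.01, 0, 0.12, 0, 0, 0], [-0.01, 0, 0.136, 0, 0, 0], [-0.01, 0, 0.136, 0, 0, 0], [-0.01, 0, 0.136, 0, 0, 0]],
])

```text
time_s: 11.92
position: [0.4103, -0.0166, 0.0524]
tcp_rot: [[0.995, -0.103, 0.001], [-0.103, -0.995, -0.0], [0.001, -0.0, -1.0]]
force: [-0.1, 0.3, -1.1]
opening: 0.503
grasp_force: 29.9
```

```bash
python3 - <<'E'
from h import *
np.set_printoptions(precision=4,suppress=True)
s=bot.read_state();print(s['position'])
z=s['position'][2]-.0207
c=cap('top');H=cv2.cvtColor(c['frame'],cv2.COLOR_RGB2HSV)
m=np.zeros(H.shape[:2],bool);m[205:270,295:345]=((H[...,1]>90)&(H[...,2]>90)&(H[...,0]<30))[205:270,295:345]
G=np.array([.519,-.0276]);a=-.1024;ex=np.array([np.cos(a),np.sin(a)]);ey=np.array([-ex[1],ex[0]])
for v in range(205,262):
    u=np.nonzero(m[v])[0]
    if len(u):
        # sub-gauge coordinates of the row's edges at top-face height (tongue top z+.016)
        P=ray(c,[[u[0]-.5,v],[u[-1]+.5,v]],z+(.022 if len(u)>10 else .016))[:,:2]-G
        print(v,u[0],u[-1],len(u),(P@ey*1e3).round(1),(P@ex*1e3).round(1))
g=cv2.cvtColor(c['frame'],cv2.COLOR_RGB2GRAY)
for v in(224,226,228): print(v,g[v,296:345])
E
```

```text
[ 0.4103 -0.0166  0.0524]
224 [ 56  61  57  54  54  57  54  51  53  58  50  52  53  45  46  40  44  46
  39  36  46  77  90  87 112 151 159 128  81  62  56  62  68  61  88 126
 130 102  65 100 192 182 121 123 121 120 122 120 120]
226 [ 64  66  61  58  59  62  61  58  59  61  48  51  53  52  48  53  45  51
  53  47  50  40  38  40  39  41  30  42  41  51  58  66  65  62  85 119
 128 102  66 125 173 154 115 116 115 113 125 125 126]
228 [ 67  67  62  69  66  63  64  68  62  55  57  63  62  63  60  55  57  59
  53  52  57  51  47  51  49  51  47  43  44  46  37  41  40  33  36  36
  36  38  55 159 177 120 115 123 115 122 121 120 120]
```

```bash
python3 - <<'E'
from h import *
np.set_printoptions(precision=4,suppress=True)
im=cv2.imread('pics/g1.png')[:,:343];im=cv2.resize(im,(120,140),interpolation=cv2.INTER_AREA);H=cv2.cvtColor(im,cv2.COLOR_BGR2HSV)
m=(H[...,1]>90)&(H[...,2]>90)&(H[...,0]<30)
c=cap('side');d=c['frame'][215:280,270:370];cv2.imwrite('pics/g2.png',cv2.cvtColor(cv2.resize(d,(800,520),interpolation=2),cv2.COLOR_RGB2BGR))
c=cap('top');G=np.array([.519,-.0276]);a=-.1024;ex=np.array([np.cos(a),np.sin(a)]);ey=np.array([-ex[1],ex[0]]);z=.1205-.0207
for v in range(45,68):
    u=np.nonzero(m[v])[0]
    if len(u)>2:
        P=ray(c,[[u[0]+259.5,v+180],[u[-1]+260.5,v+180]],z+(.022 if len(u)>12 else .016))[:,:2]-G
        print(v,u[0],u[-1],len(u),(P@ey*1e3).round(1),(P@ex*1e3).round(1))
E
```

```text
49 54 58 5 [ 7.2 -5.5] [31.8 33.4]
50 54 58 5 [ 6.9 -5.8] [29.2 30.8]
51 54 58 5 [ 6.6 -6.1] [26.6 28.2]
52 54 58 5 [ 6.2 -6.5] [24.  25.6]
53 54 58 5 [ 5.9 -6.8] [21.4 23. ]
54 54 58 5 [ 5.5 -7.1] [18.7 20.4]
55 48 58 9 [20.4 -7.5] [14.2 17.8]
56 47 59 13 [ 22.3 -10.5] [ 9.9 14.1]
57 47 63 17 [ 21.9 -21. ] [ 7.3 12.8]
58 47 63 17 [ 21.6 -21.3] [ 4.7 10.2]
59 47 63 17 [ 21.3 -21.6] [2.1 7.7]
60 47 63 17 [ 20.9 -22. ] [-0.4  5.1]
61 47 63 17 [ 20.6 -22.3] [-3.   2.5]
62 50 63 14 [ 12.7 -22.6] [-4.6 -0.1]
63 53 63 11 [  5.  -22.8] [-4.9 -1.4]
64 56 63 8 [ -2.9 -23.1] [-6.6 -4. ]
65 59 63 5 [-10.8 -23.5] [-8.2 -6.5]
```

View pics/g2.png

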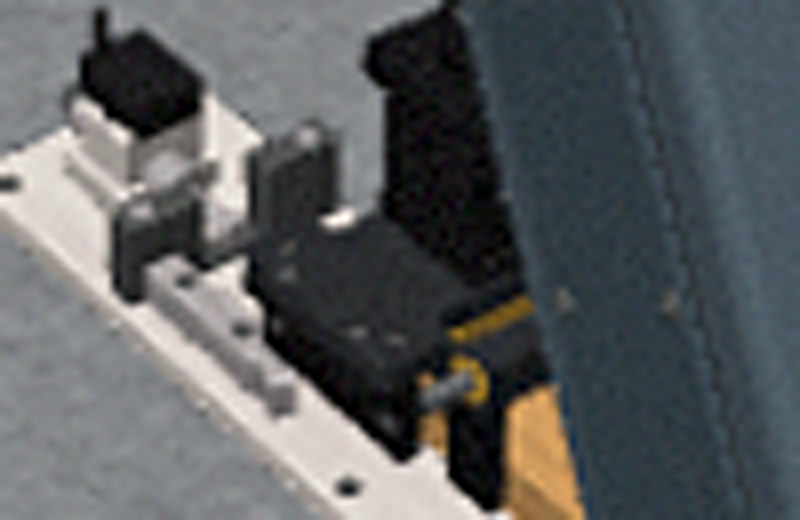

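The rail's sides measure ±21.5 mm about the slot line, so it is centred. The side view shows the fence clear at (215,330) and the probe free. Lowering.

In the tool's units: 0.0195 m / 0.5 = 0.039, 0.018 m / 0.5 = 0.036.

Request:
play_rows([
  [[0, 0, 0.02, 0, 0, 0], [0, 0, 0.032, 0, 0, 0], [0, 0, 0.036, 0, 0, 0], [0, 0, 0.039, 0, 0, 0], [0, 0, 0.039, 0, 0, 0], [0, 0, 0.039, 0, 0, 0]],
])

```text
time_s: 12.57
position: [0.4102, -0.016, 0.0332]
tcp_rot: [[0.995, -0.102, 0.002], [-0.102, -0.995, -0.0], [0.002, 0.0, -1.0]]
force: [-0.5, -0.6, -1.5]
opening: 0.502
grasp_force: 29.9
```

In the tool's units: 0.0008 m / 0.5 = 0.0016, 0.0004 m / 0.5 = 0.0008.

Request:
play_rows([
  [[0, 0, 0.0008, 0, 0, 0], [0, 0, 0.0016, 0, 0, 0], [0, 0, 0.0016, 0, 0, 0], [0, 0, 0.0016, 0, 0, 0]],
])

```text
time_s: 12.9
position: [0.4102, -0.016, 0.0327]
tcp_rot: [[0.995, -0.102, 0.002], [-0.102, -0.995, -0.0], [0.002, 0.0, -1.0]]
force: [-1.1, 0.0, 4.8]
opening: 0.503
grasp_force: 30.0
```

In the tool's units: 0.028 m / 0.5 = 0.056, 0.026 m / 0.5 = 0.052.

Request:
play_rows([
  [[0.01, 0, 0, 0, 0, 0], [0.024, 0, 0, 0, 0, 0], [0.04, 0, 0, 0, 0, 0], [0.052, 0, 0, 0, 0, 0], [0.056, 0, 0, 0, 0, 0], [0.056, 0, 0, 0, 0, 0]],
])

```text
time_s: 13.4
position: [0.4358, -0.0181, 0.0326]
tcp_rot: [[0.995, -0.101, -0.003], [-0.101, -0.995, 0.001], [-0.003, -0.001, -1.0]]
force: [-2.9, 1.1, 7.4]
opening: 0.505
grasp_force: 30.0
```

In the tool's units: 0.012 m / 0.5 = 0.024, 0.003 m / 0.5 = 0.006.

Request:
play_rows([
  [[0.006, 0, 0, 0, 0, 0], [0.012, 0, 0, 0, 0, 0], [0.018, 0, 0, 0, 0, 0], [0.024, 0, 0, 0, 0, 0], [0.024, 0, 0, 0, 0, 0], [0.024, 0, 0, 0, 0, 0]],
])

```text
time_s: 13.9
position: [0.443, -0.0182, 0.0326]
tcp_rot: [[0.995, -0.101, -0.013], [-0.101, -0.995, 0.004], [-0.013, -0.002, -1.0]]
force: [-9.5, 1.0, 12.1]
opening: 0.504
grasp_force: 30.0
```

Probe contact, with about 7 mm of compliance lag. I'll ease the down force a little and keep pushing.

In the tool's units: 0.012 m / 0.5 = 0.024, 0.009 m / 0.5 = 0.018.

Request:
play_rows([
  [[0.006, 0, -0.001, 0, 0, 0], [0.012, 0, -0.002, 0, 0, 0], [0.018, 0, -0.002, 0, 0, 0], [0.024, 0, -0.002, 0, 0, 0], [0.024, 0, -0.002, 0, 0, 0], [0.024, 0, -0.002, 0, 0, 0], [0.024, 0, -0.002, 0, 0, 0]],
])

```text
time_s: 14.48
position: [0.4556, -0.0194, 0.0326]
tcp_rot: [[0.995, -0.101, -0.012], [-0.101, -0.995, 0.004], [-0.012, -0.002, -1.0]]
force: [-7.6, 1.1, 1.3]
opening: 0.502
grasp_force: 30.0
```

In the tool's units: 0.006 m / 0.5 = 0.012, 0.004 m / 0.5 = 0.008.

Request:
play_rows([
  [[0.004, 0, 0.0006, 0, 0, 0], [0.008, 0, 0.0006, 0, 0, 0], [0.012, 0, 0.0006, 0, 0, 0], [0.012, 0, 0.0006, 0, 0, 0], [0.012, 0, 0.0006, 0, 0, 0], [0.012, 0, 0.0006, 0, 0, 0]],
])

```text
time_s: 14.98
position: [0.4573, -0.0191, 0.0325]
tcp_rot: [[0.995, -0.101, -0.02], [-0.101, -0.995, 0.006], [-0.021, -0.003, -1.0]]
force: [-13.6, -0.4, 10.1]
opening: 0.502
grasp_force: 30.0
```

In the tool's units: 0.004 m / 0.5 = 0.008, 0.002 m / 0.5 = 0.004.

Request:
play_rows([
  [[0.004, 0, -0.001, 0, 0, 0], [0.008, 0, -0.0016, 0, 0, 0], [0.008, 0, -0.0016, 0, 0, 0], [0.008, 0, -0.0016, 0, 0, 0], [0.008, 0, -0.0016, 0, 0, 0], [0.008, 0, -0.0016, 0, 0, 0]],
])

```text
time_s: 15.48
position: [0.46, -0.0191, 0.0325]
tcp_rot: [[0.995, -0.101, -0.023], [-0.101, -0.995, 0.006], [-0.024, -0.004, -1.0]]
force: [-14.8, -0.0, 3.2]
opening: 0.503
grasp_force: 30.0
```

```bash
python3 - <<'E'
from h import *
s=bot.read_state();print(s['position'],s['force'],s['moment'])
d=cap('side')['frame'][215:275,275:345];c=cap('top')['frame'][190:250,285:355]
cv2.imwrite('pics/g3.png',cv2.cvtColor(np.hstack([cv2.resize(d,(400,343),interpolation=2),cv2.resize(c,(400,343),interpolation=2)]),cv2.COLOR_RGB2BGR))
E
```

```text
[ 0.46004204 -0.01914536  0.03253475] [-14.78656386  -0.04969415   3.21309677] [-0.01309488  2.18574862 -0.17522333]
```

View pics/g3.png

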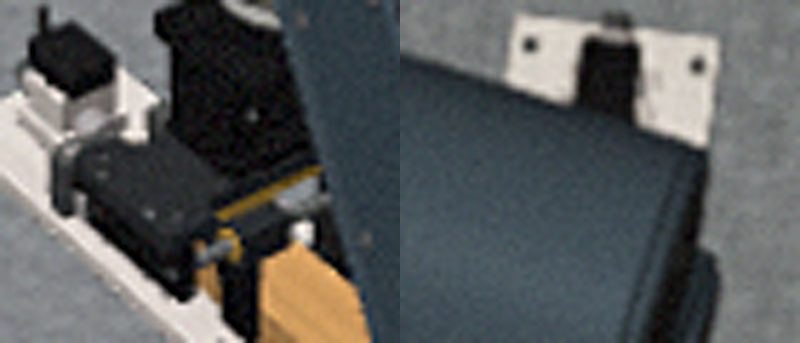

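The view is occluded: the rail's near end shows at crop (300,280), but not the stop. I'll rely on force against travel.

In the tool's units: 0.004 m / 0.5 = 0.008, 0.002 m / 0.5 = 0.004.

Request:
play_rows([
  [[0.004, 0, 0, 0, 0, 0], [0.008, 0, 0, 0, 0, 0], [0.008, 0, 0, 0, 0, 0], [0.008, 0, 0, 0, 0, 0], [0.008, 0, 0, 0, 0, 0]],
])

```text
time_s: 16.0
position: [0.4603, -0.0191, 0.0325]
tcp_rot: [[0.995, -0.1, -0.031], [-0.1, -0.995, 0.008], [-0.032, -0.004, -0.999]]
force: [-20.3, -1.9, 8.1]
opening: 0.507
grasp_force: 30.0
```

In the tool's units: -0.001 m / 0.5 = -0.002, -0.0005 m / 0.5 = -0.001.

Request:
play_rows([
  [[0.002, 0, -0.001, 0, 0, 0], [0.002, 0, -0.002, 0, 0, 0], [0.002, 0, -0.002, 0, 0, 0], [0.002, 0, -0.002, 0, 0, 0], [0.002, 0, -0.002, 0, 0, 0]],
])

```text
time_s: 16.42
position: [0.4604, -0.0187, 0.0327]
tcp_rot: [[0.994, -0.101, -0.034], [-0.101, -0.995, 0.009], [-0.034, -0.005, -0.999]]
force: [-20.9, -1.5, 0.9]
opening: 0.504
grasp_force: 30.0
```

No further advance once the down force is gone, so the shoulders are on the stop with about 11 N left over after the probe spring. The tool has pitched 2°, so I'll check that the rail still lies flat.

```bash
python3 - <<'E'
from h import *
c=cap('side');f=c['frame'].copy()
G=np.array([.519,-.0276]);a=-.1024
for lift,col in((0,(255,0,0)),(.006,(0,0,255))):
    P=place(np.array([[-.12,y,.012+z+lift] for y,z in((.022,0),(.022,.022),(-.022,.022),(-.022,0))]),[*G,a])
    Q=place(np.array([[-.03,.022,.034+lift/3]]),[*G,a])
    uv=proj(c,np.vstack([P,Q]));print(uv.round(1))
    for u in uv: f[int(round(u[1])),int(round(u[0]))]=col
x,y=proj(c,[.40,-.016,.03])[0].astype(int)
cv2.imwrite('pics/g4.png',cv2.cvtColor(cv2.resize(f[y-35:y+25,x-40:x+40],(800,600),interpolation=0),cv2.COLOR_RGB2BGR));print(x-40,y-35)
E
```

```text
[[333.4 284.8]
 [333.7 278.5]
 [346.7 271.8]
 [346.3 278. ]
 [312.8 260.4]]
[[333.5 283.1]
 [333.8 276.8]
 [346.8 270.1]
 [346.4 276.4]
 [312.8 259.9]]
300 241
```

View pics/g4.png

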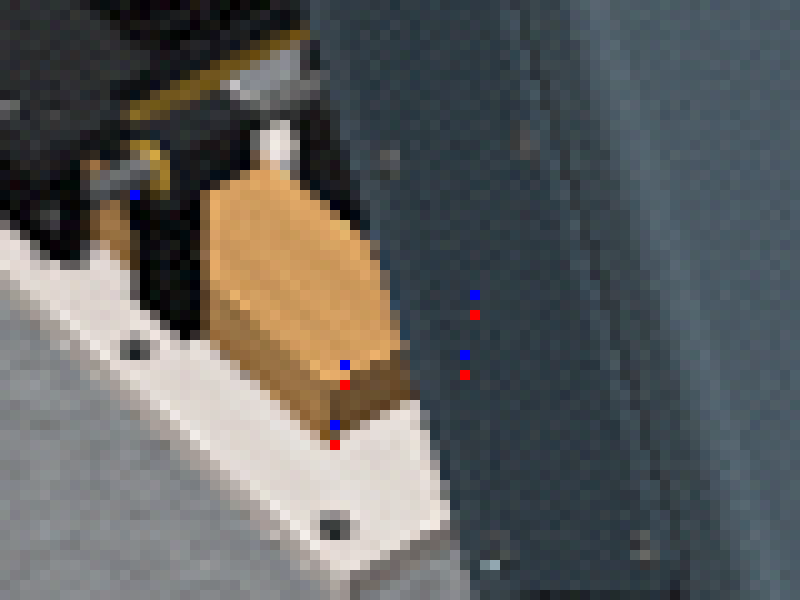

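The rail's rear corner, top at (332,378) and bottom at (332,438), matches the predicted flat-and-home corner (red) to under a pixel. I'll level the tool command and add a slight down force to make sure it is flat.

In the tool's units: 0.0007 m / 0.5 = 0.0014, 0.0005 m / 0.5 = 0.001, 2 degrees / 229.1831 = 0.0087.

Request:
play_rows([
  [[0, 0, 0.0006, 0, 0.0031, 0], [0, 0, 0.001, 0, 0.0061, 0], [0, 0, 0.0014, 0, 0.0087, 0], [0, 0, 0.0014, 0, 0.0087, 0], [0, 0, 0.0014, 0, 0.0087, 0], [0, 0, 0.0014, 0, 0.0087, 0]],
])

```text
time_s: 16.97
position: [0.4605, -0.0187, 0.0324]
tcp_rot: [[0.995, -0.1, 0.002], [-0.1, -0.995, 0.005], [0.001, -0.005, -1.0]]
force: [-20.5, -1.9, 7.6]
opening: 0.503
grasp_force: 30.0
```

In the tool's units: 0.002 m / 0.5 = 0.004, 0.001 m / 0.5 = 0.002.

Request:
play_rows([
  [[0.002, 0, 0, 0, 0, 0], [0.004, 0, 0, 0, 0, 0], [0.004, 0, 0, 0, 0, 0], [0.004, 0, 0, 0, 0, 0], [0.004, 0, 0, 0, 0, 0], [0.004, 0, 0, 0, 0, 0], [0.004, 0, 0, 0, 0, 0], [0.004, 0, 0, 0, 0, 0]],
])

```text
time_s: 17.63
position: [0.4606, -0.0187, 0.0324]
tcp_rot: [[0.995, -0.1, -0.002], [-0.1, -0.995, 0.006], [-0.003, -0.006, -1.0]]
force: [-23.2, -4.5, 10.1]
opening: 0.499
grasp_force: 30.0
```

```bash
python3 - <<'E'
from h import *
c=cap('side');G=np.array([.519,-.0276]);a=-.1024
f=cv2.cvtColor(c['frame'][271:290,318:345],cv2.COLOR_RGB2HSV);w=(f[...,1]>80)&(f[...,0]<30)
for i,r in enumerate(w): print(271+i,''.join('#' if x else '.' for x in r))
s=bot.read_state();print(s['position'],s['force'],s['moment'],s['opening'],s['time_s'])
E
```

```text
271 .####################......
272 ..###################......
273 .#####################.....
274 ...###################.....
275 ...###################.....
276 ....##################.....
277 ......#################....
278 .......################....
279 ........###############....
280 .........###############...
281 ..........############.....
282 ...........#########.......
283 ............######.........
284 .............###...........
285 ...........................
286 ...........................
287 ...........................
288 ...........................
289 ...........................
[ 0.46058374 -0.01871814  0.03237474] [-22.58503058  -3.85022903   9.91041823] [-0.76017662  4.09108769 -0.21913661] 0.5031009647197445 17.6833
```

The rail is flat and home: its rear corner is at (332.5,284.5) against a predicted (333.4,284.8). It no longer advances under more push, so I'm handing in.

```bash
python3 -c "
from rig import bot
print(bot.hand_in())"
```

```text
the job is handed in; nothing more can be done
None
```

I pressed the round key and then the bar key right down, and the gripper is now holding the rail flat against the stop with about 23 N of push; I handed the job in at 17.7 s. The arm hid the stop and the display never visibly changed, so this rests on the measured forces and on the rail's rear corner lying within 1 pixel of its predicted home position.

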